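# Clamp the tin base plate in the wedge jig

### The job

Pick the round base plate up by its brass tube and lay it flat on the wooden holding jig, between the vee stop and the steel bar. Then slide the wooden thumb wedge along its ramp until the bar is jammed fast against the plate and holds it firmly home in the vee: a firm thumb push, but the thin rim must not be crushed. Let go of everything and leave the other things on the table alone.

Things in the scene. Friction and masses are not known exactly. Their poses are not given: they have to be found in the camera images.
- jig: Dark wooden board, 250 x 275 x 18 mm, fixed. Origin on its underside on the clamp's centre line; x runs along that line to the vee stop, z up; spans x -110 to +140, y -200 to +75, top z 18 mm. The ramp cleat on it, 24 mm high, slopes 1 in 5 from about x -70, y -150 to x -34, y +28 mm, towards the bar; it is screwed down in slots and stands up to 3 mm more or less in x, which is not given.
- stop: Wooden vee stop, 22 mm high, bolted to the board at a place that differs each time. Its origin lies on the board's top face, exactly where the plate's centre comes when the rim touches both faces of the vee (at x +29, y +-34 mm); x as the jig's, the vee opens to -x. A plate laid a few mm back from home, within 4 mm of the centre line, is drawn home by the bar.
- bar: Sliding steel bar, 22 (x) x 90 (y) x 24 mm high, brass knob on top up to 41 mm. Origin at the centre of its underside on the board's top face, axes as the jig's. Slides along x only, starts drawn back; about 2 N of friction, stays where left. Its front (x +11 mm) bears on the plate's rim, its back (x -11 mm) is pushed by the wedge.
- wedge: Loose pale wooden thumb wedge with a crimson end, 130 mm long, 24 mm high, 100 g, resting on the board within 3 mm of the ramp. Origin on its underside, axes as the jig's. Straight face to the bar at x +12 mm; 12 mm thick at the thin leading end (y +45 mm), growing 1 in 5 to the crimson thick end (y -85 mm). Pushed to +y along the ramp it drives the bar to +x, 1 mm for every 5 mm.
- wedge_end (a point): Middle of the wedge's flat crimson end face (35 mm wide, 36 mm high; point 18 mm over the board), pushed along +y of the jig, free behind. The push is under 8 N at first, with small jolts, then climbs by 1 to 2 N per mm once the plate is home, after 65 to 150 mm. A push of 10 to 16 N jams it rightly; it stays, pressing the plate with at most about that.
- plate: Round steel base plate of a tin toy, 90 mm across, rim 10 mm high, 8 mm thick inside, 180 g, with an upright brass tube at its centre, 16 mm across, top 40 mm over the underside. Origin at the centre of the underside, z up the tube; starts flat on the table. More than 20 N from the bar crushes its rim.
- plate_tube (a point): Centre of the brass tube of the plate, 26 mm above the plate's underside; the tube is free from 8 to 40 mm above the underside. Grasp it here from above.
- tractor: Chipped green tin tractor, 110 x 60 x 80 mm, a bystander; origin under its middle.
- lifter: Tab-lifter, steel blade with ash handle, 185 mm long, lying on the table beyond the vee stop, a bystander; origin near its brass ferrule.
- flag1: Crimson tin flag on a steel stem, 115 mm long, lying flat, a bystander; origin at mid stem.
- flag2: Second crimson tin flag, the same, a bystander.
- jar: Small amber glass jar with steel cap, 54 mm across, 62 mm high, a bystander; origin under its middle.
- paint: Small red paint tin, 50 mm across, 50 mm high, a bystander; origin under its middle.
Things that resemble listed ones, but are neither listed nor needed, are in the scene too. Leave any purple look-alike of the plate alone. There is more than one size of the wedge; the job needs the smaller.

How it is judged:
By the outcome, as a careful person would: the job done as asked, in the order asked, and still so for the second after the job is handed in, with the robot touching nothing.
It also fails if it takes over 54 s, if anything falls off the work surface, if the arm or the gripper's body presses on something with over 40 N, if the wrist force passes 120 N, or if a joint passes its speed limit or range.

### The arm

A 7-joint arm with a two-finger parallel gripper is mounted at the origin on the work surface. World frame = base frame: x ahead of the robot, y to its left, z up, the work surface at z = 0. Lengths are in m, angles in rad, forces in N, time in s.
With the tool pointing down it reaches from about 0.35 to 0.9 m from the base axis. Payload 19.9 kg.
Tool frame: the origin (TCP) lies midway between the tips of the shut fingers; the grasp point (between the pads) lies 19 mm behind it (bot.hold_point_z is the z of the grasp point in the tool frame, in m); z points along the fingers, y is the line along which they close (so a half turn about z gives the same grasp; the last joint's range is limited). The gripper opens to 94 mm and grips with 3 to 60 N. Pads are 16 mm wide; open, the fingers measure 119 mm over their backs; the gripper's body (75 mm by 177 mm) begins 78 mm behind the grasp point.
Start: joints at [1.248, 0.417, -0.01, 1.614, 0.005, 1.111, -0.053], TCP at [0.173, -0.601, 0.205] pointing down, gripper open.
Joint ranges: [-2.81, 2.81], [-0.39, 2.02], [-1.27, 1.25], [0.06, 2.57], [-1.19, 4.33], [0.19, 2], [-2.82, 2.82]. Speed limits (rad/s): [1.89, 1.89, 2.39, 2.39, 3.01, 3.01, 3.01].

### API

Orientations are given as [roll, pitch, yaw] about the fixed x, y, z axes, in that order (R = Rz(yaw) Ry(pitch) Rx(roll)).
In Python, from workcell import bot gives the robot as it stands.
- The arm moves only by the tool apply_moves, never from a script. Its argument "series" is a list of rows, each a list of 7 numbers: the shift along the tool's x, y, z each as a share of 40 mm, from -1 to 1, then the turn, a rotation vector about the tool's x, y, z each as a share of 4 degrees, from -1 to 1, then the opening, from -1 (shut) to 1 (fully open). In form: [[x, y, z, ax, ay, az, grip], ...]. A call has exactly 5 rows; each row shifts and turns the commanded pose from where the row before left it, along the tool's axes as they then stand; what a row does not reach is not made up. A row lasts 1/12 s, in which the tool goes at most 41.7 mm and 7.16 degrees, less where a joint would pass 70% of its speed; a pose out of reach is approached as far as the arm can. A call with a number of a shift or a turn outside -1 to 1 is refused whole. A call with a gripper value outside its range is refused whole. The fingers move at their own pace and stop on an object; "squeeze" is the grip in N (left out, the last holds). Time passes only in rows, so rows that do not move let the fingers close, or fill a call up. It gives the time, the measured TCP pose, the force, the opening and the grip force at its end, in the units of the state.
- bot.observe(): the state, without advancing time (a new reading comes with each control period).
- bot.camera(name): name is "scene" or "top"; returns a dict with "frame" (384x512x3 uint8, red, green, blue), "fx", "fy", "cx", "cy" (pixels), "R" (3x3) and "t" (3): a world point X has camera coordinates R X + t. Camera axes: x right, y down, z forward; pixel columns grow to the right and rows downward; lengths in m; the calibration is good to about 2 mm. A picture is of the moment at which its call begins. There is no depth.
- bot.hand_in(): hands the job in; it is judged then, once.
The state is a dict: "t": time; "qpos": joint angles; "dq": joint speeds; "effort": joint torques, N m; "position": TCP position; "ee_rot": TCP orientation; "force": force on the tool from outside, world axes, zero at the start; "moment": the same for the moment, N m; "width": finger opening in m; "gripper_force": force on a finger pad.
Only numpy, scipy, OpenCV 4.12 (cv2) and the standard library are available. Lean on these libraries where they do the work, as an engineer would, in place of code of your own. Each camera call takes 0.05 s, during which the arm holds its last target. There are 200 camera calls.

## Working session

There is one attempt and no reset: what is moved stays moved. The work goes in short steps, Python scripts to look and compute and a tool call to move; the robot and the scene stay as the last step left them, time stands still between calls to the robot, and variables do not carry over. Pictures are saved under pics/ and viewed, at most 10 in all, crops included, and the job is handed in when it is done.

Besides the shell and the picture viewer there is one more tool, called after "Emit:" as name(argument=value, ...), one argument or row to a line, values as JSON. apply_moves: Moves the arm, as the interface text tells. Shift numbers are shares of 40 mm and turn numbers shares of 4 degrees, none past 1 either way. Its arguments: {"type":"object","properties":{"series":{"type":"array","items":{"type":"array","items":{"type":"number"}}},"squeeze":{"type":"number"}},"required":["series"]}

```bash
mkdir -p pics; python3 - <<'E'
from workcell import bot
import cv2,numpy as np
for n in("scene","top"):
    c=bot.camera(n); np.savez(f"{n}0.npz",**c)
    cv2.imwrite(f"pics/{n}0.png",cv2.resize(c["frame"][:,:,::-1],(800,600),interpolation=cv2.INTER_CUBIC))
    print(n,c["fx"],c["fy"],c["cx"],c["cy"],-np.array(c["R"]).T@c["t"])
print(bot.observe(),bot.hold_point_z)
E
```

```text
scene 398.580404828954 398.580404828954 255.07600726434467 189.05754178572172 [1.19006863 0.74407329 0.81714723]
top 423.12389527993236 423.12389527993236 260.10405959529504 190.2909284698128 [0.36164686 0.01384087 1.28846007]
{'t': 0.1, 'qpos': array([ 1.24848423,  0.41791932, -0.01032431,  1.61410965,  0.00470236,
        1.11064911, -0.05303372]), 'dq': array([ 2.01183663e-03, -1.69868283e-03,  2.97224894e-05, -2.91647879e-03,
       -2.73455747e-04,  3.48330812e-04, -4.31042074e-04]), 'effort': array([ 7.99146856e-04, -8.52576256e+01,  6.39772005e-01, -4.26695681e+01,
       -4.88869194e-02,  1.62318751e-02,  1.20008635e-04]), 'position': array([ 0.17312192, -0.60020721,  0.2048864 ]), 'ee_rot': array([-3.14053396e+00,  7.71020875e-05,  2.80806922e-01]), 'force': array([ 0.91166363, -0.7370006 ,  0.40039162]), 'moment': array([0.00750644, 0.02092259, 0.04391503]), 'gripper_force': 0.0, 'width': 0.09378343809916839} -0.0188
```

View pics/top0.png

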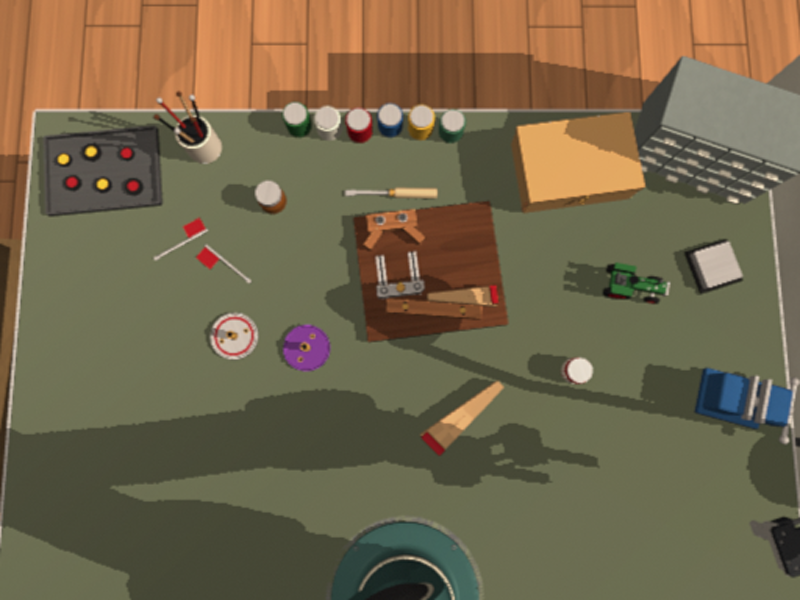

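View pics/scene0.png

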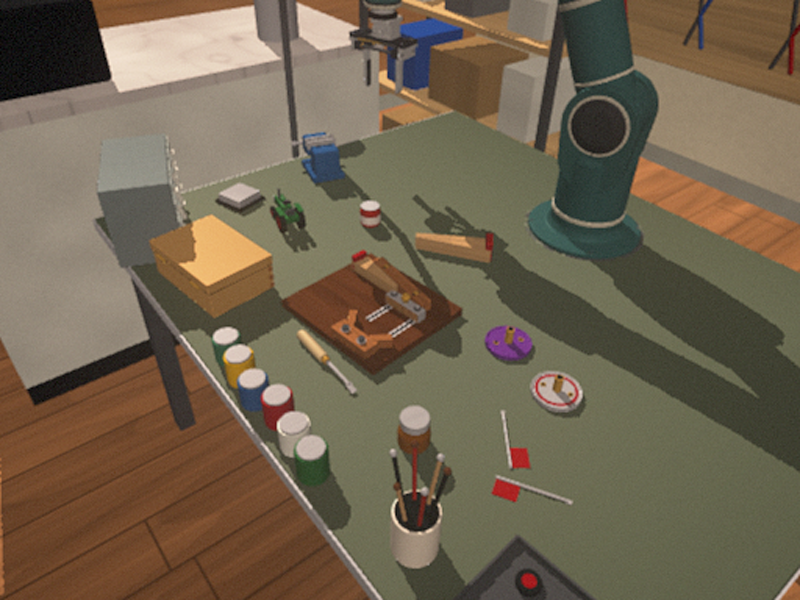

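The top view shows the white plate with a red ring at (234,336) and the purple look-alike at (305,347). The small wedge lies on the jig at (465,296), and the larger one is on the table at (462,417). The white plate and the wedge on the board fit the description; I'll confirm both in one enlarged crop.

```bash
python3 - <<'E'
import cv2,numpy as np
f=np.load("top0.npz")["frame"][:,:,::-1]
cv2.imwrite("pics/crop1.png",cv2.resize(f[122:272,128:328],(800,600),interpolation=cv2.INTER_CUBIC))
E
```

```text
(no output)
```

View pics/crop1.png

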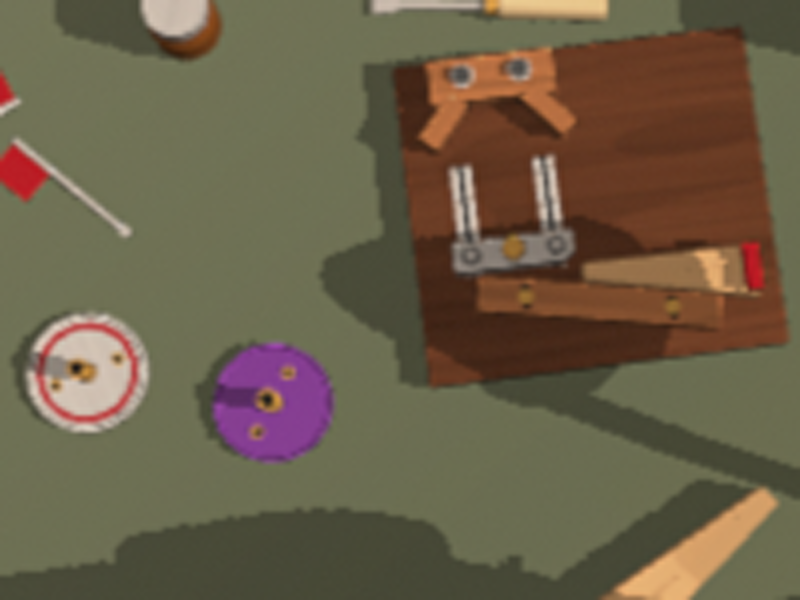

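The crop confirms it: the white plate with its tube is at (88,372), distinct from the purple one at (272,402), and the smaller wedge on the board has its crimson end at (753,267). Next I'll compute their positions.

```bash
cat > h.py <<'E'
import numpy as np,cv2
from scipy.optimize import least_squares
def ray(c,uv,z):
    R=np.array(c["R"]);t=np.array(c["t"]);o=-R.T@t
    d=R.T@np.array([(uv[0]-c["cx"])/c["fx"],(uv[1]-c["cy"])/c["fy"],1])
    return o+d*(z-o[2])/d[2]
def crop(p): return (128+p[0]/4-.375,122+p[1]/4-.375)
def fitjig(W):
    J=np.array([[.14,.075],[.14,-.2],[-.11,-.2],[-.11,.075]])
    f=lambda q:(J@np.array([[np.cos(q[2]),np.sin(q[2])],[-np.sin(q[2]),np.cos(q[2])]])+q[:2]-W).ravel()
    return least_squares(f,[.5,0,0])
def toj(q,p):
    c,s=np.cos(q[2]),np.sin(q[2]);d=np.array(p)[:2]-q[:2];return np.array([c*d[0]+s*d[1],-s*d[0]+c*d[1]])
def tow(q,p):
    c,s=np.cos(q[2]),np.sin(q[2]);return q[:2]+np.array([c*p[0]-s*p[1],s*p[0]+c*p[1]])
E
python3 - <<'E'
from h import *
np.set_printoptions(precision=4,suppress=True)
c=np.load("top0.npz")
W=np.array([ray(c,crop(p),.018)[:2] for p in[(393,68),(743,28),(788,344),(432,386)]])
r=fitjig(W);q=r.x;print("jig",q,"res mm",r.fun*1e3)
g=lambda p,z:toj(q,ray(c,crop(p),z))*1e3
for n,p,z in[("vL0",(443,147),.04),("vL1",(467,105),.04),("vR0",(555,133),.04),("vR1",(523,97),.04),
 ("knob",(514,247),.059),("barTL",(452,241),.042),("barTR",(571,229),.042),("barBR",(575,260),.042),("barBL",(455,273),.042),
 ("wthinT",(583,264),.042),("wthinB",(583,279),.042),("wendT",(759,242),.054),("wendB",(764,288),.054),("railL",(478,279),.042),("railR",(722,326),.042)]:
    print(n,g(p,z))
print("plate",ray(c,crop((88,372)),.01),"tube",ray(c,crop((78,370)),.04))
E
```

```text
jig [0.5875 0.0071 0.1137] res mm [ 0.6178  0.4571  0.8853 -0.8204 -0.0896 -1.8872 -1.4134  2.2506]
vL0 [67.5622 43.2188]
vL1 [97.7508 21.4619]
vR0 [ 68.3022 -42.0469]
vR1 [ 98.9308 -21.4147]
knob [-17.9462  -0.2318]
barTL [-5.0656 44.7401]
barTR [ -6.6325 -44.6822]
barBR [-30.3041 -44.6966]
barBL [-29.3495  45.3052]
wthinT [-34.0167 -50.2455]
wthinB [-45.243  -48.8123]
wendT [ -35.0637 -181.2146]
wendB [ -69.6334 -179.9862]
railL [-35.8847  28.8372]
railR [ -92.6315 -146.9301]
plate [0.4842 0.3266 0.01  ] tube [0.4829 0.3267 0.04  ]
```

Emit:
apply_moves(
  series=[
    [1, 0, 0, 0, 0, -1, 0.06],
    [1, 0, 0, 0, 0, -1, 0.06],
    [1, 0, 0, 0, 0, -1, 0.06],
    [1, 0, 0, 0, 0, -1, 0.06],
    [1, 0, 0, 0, 0, -1, 0.06],
  ],
  squeeze=25,
)

```text
t: 0.52
position: [0.3564, -0.5182, 0.2051]
ee_rot: [-3.141, -0.0, 0.633]
force: [0.1, -0.7, 0.1]
width: 0.0638
gripper_force: 0.0
```

Emit:
apply_moves(
  series=[
    [1, 0, 0, 0, 0, -1, 0.06],
    [1, 0, 0, 0, 0, -1, 0.06],
    [1, 0, 0, 0, 0, -1, 0.06],
    [1, 0, 0, 0, 0, -1, 0.06],
    [1, 0, 0, 0, 0, -1, 0.06],
  ],
)

```text
t: 0.93
position: [0.499, -0.3792, 0.2051]
ee_rot: [-3.141, -0.0, 0.982]
force: [0.5, -1.0, 0.2]
width: 0.0499
gripper_force: 0.0
```

Emit:
apply_moves(
  series=[
    [1, 0, 0, 0, 0, -1, 0.06],
    [1, 0, 0, 0, 0, -1, 0.06],
    [1, 0, 0, 0, 0, -1, 0.06],
    [1, 0, 0, 0, 0, -1, 0.06],
    [1, 0, 0, 0, 0, -1, 0.06],
  ],
)

```text
t: 1.35
position: [0.5854, -0.1999, 0.2051]
ee_rot: [-3.141, -0.0, 1.331]
force: [0.7, 0.1, 0.4]
width: 0.0497
gripper_force: 0.0
```

Emit:
apply_moves(
  series=[
    [1, 0, 0, 0, 0, -1, 0.06],
    [1, 0, 0, 0, 0, -1, 0.06],
    [1, 0, 0, 0, 0, -1, 0.06],
    [1, 0, 0, 0, 0, -1, 0.06],
    [1, 0, 0, 0, 0, -1, 0.06],
  ],
)

```text
t: 1.77
position: [0.6052, -0.0019, 0.2051]
ee_rot: [-3.141, -0.0, 1.68]
force: [0.7, -0.5, 0.8]
width: 0.0499
gripper_force: 0.0
```

Emit:
apply_moves(
  series=[
    [1, 0, 0, 0, 0, -1, 0.06],
    [1, 0, 0, 0, 0, -1, 0.06],
    [1, 0, 0, 0, 0, -1, 0.06],
    [1, 0, 0, 0, 0, -1, 0.06],
    [1, 0, 0, 0, 0, -1, 0.06],
  ],
)

```text
t: 2.18
position: [0.5561, 0.191, 0.2052]
ee_rot: [-3.141, -0.0, 2.029]
force: [1.0, 1.3, 0.1]
width: 0.0495
gripper_force: 0.0
```

Emit:
apply_moves(
  series=[
    [0.97, 0, 0.5, 0, 0, 0, 0.06],
    [0.97, 0, 0.5, 0, 0, 0, 0.06],
    [0.97, 0, 0.6, 0, 0, 0, 0.06],
    [0.97, 0, 0.6, 0, 0, 0, 0.06],
    [0, 0, 0, 0, 0, 0, 0.06],
  ],
)

```text
t: 2.6
position: [0.4872, 0.3248, 0.1199]
ee_rot: [-3.137, -0.003, 2.034]
force: [-1.1, 0.8, -0.3]
width: 0.0496
gripper_force: 0.0
```

```bash
cat >> h.py <<'E'
def rel(target,pos,yaw):
    d=np.array(target)-pos;c,s=np.cos(yaw),np.sin(yaw)
    return np.array([c*d[0]+s*d[1],s*d[0]-c*d[1],-d[2]])/.04
E
python3 - <<'E'
from h import *
from workcell import bot
for n in("top","scene"):
    c=bot.camera(n);np.savez(n+"1.npz",**c)
s=bot.observe();print(s["position"],s["ee_rot"])
f=np.load("scene1.npz");R=np.array(f["R"]);
for X in([.4829,.3267,.04],[.4842,.3266,0.01],s["position"]):
    p=R@np.array(X)+f["t"];u=np.array([f["fx"]*p[0]/p[2]+f["cx"],f["fy"]*p[1]/p[2]+f["cy"]]);print(u,(u-[280,170])*4.0+1.5)
cv2.imwrite("pics/s1.png",cv2.resize(f["frame"][170:320,280:480,::-1],(800,600),interpolation=cv2.INTER_CUBIC))
print(rel([.4833,.3266,.012],s["position"],s["ee_rot"][2]))
E
```

```text
[0.49168881 0.32047355 0.12244181] [-3.13952631e+00 -4.62193606e-04  2.02909005e+00]
[358.03788099 240.58495729] [313.65152398 283.83982916]
[355.73496641 248.39718921] [304.43986563 315.08875684]
[359.7190565  218.29632828] [320.37622601 194.68531312]
[ 0.23014034 -0.12031754  2.76104527]
```

View pics/s1.png

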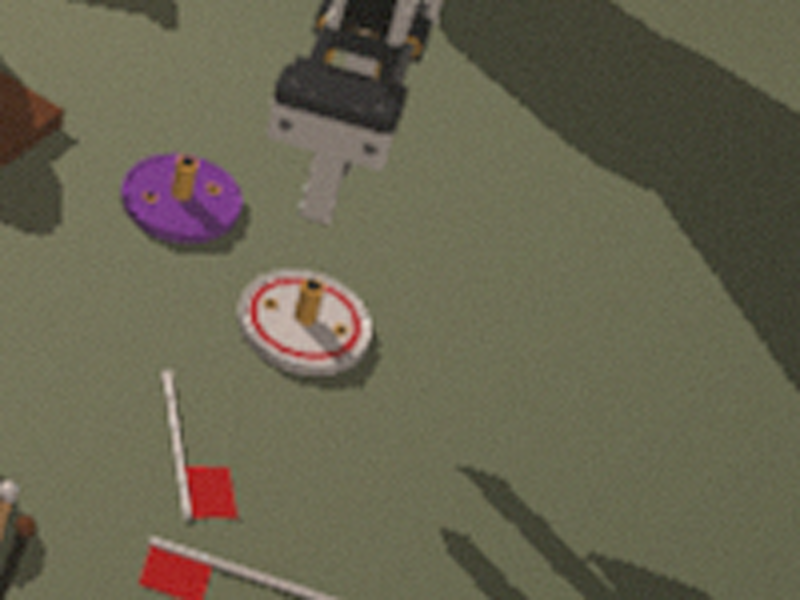

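The scene crop shows the fingers above the white plate. The tube top is at (312,285), where my estimate predicted (314,284), so I'll descend and grasp.

Emit:
apply_moves(
  series=[
    [0.23, -0.12, 0.9, 0, 0, 0, 0.06],
    [0, 0, 0.9, 0, 0, 0, 0.06],
    [0, 0, 0.6, 0, 0, 0, 0.06],
    [0, 0, 0.3, 0, 0, 0, 0.06],
    [0, 0, 0, 0, 0, 0, 0.06],
  ],
)

```text
t: 3.12
position: [0.4846, 0.324, 0.0137]
ee_rot: [-3.139, 0.0, 2.025]
force: [-0.4, 0.3, 0.7]
width: 0.0499
gripper_force: 0.0
```

```bash
python3 - <<'E'
from h import *
from workcell import bot
s=bot.observe();print(s["position"],s["ee_rot"],s["force"],s["width"],rel([.4833,.3266,.012],s["position"],s["ee_rot"][2]))
E
```

```text
[0.48458974 0.32402148 0.01368932] [-3.13870282e+00  4.98700647e-04  2.02476093e+00] [-0.36089334  0.31133947  0.68840939] 0.0498726935839821 [ 0.07207365 -0.00070866  0.04223312]
```

Emit:
apply_moves(
  series=[
    [0.07, 0, 0, 0, 0, 0, -1],
    [0, 0, 0, 0, 0, 0, -1],
    [0, 0, 0, 0, 0, 0, -1],
    [0, 0, 0, 0, 0, 0, -1],
    [0, 0, 0, 0, 0, 0, -1],
  ],
  squeeze=30,
)

```text
t: 3.53
position: [0.484, 0.3282, 0.0163]
ee_rot: [3.14, 0.0, 2.026]
force: [0.5, 0.8, 0.3]
width: 0.0199
gripper_force: 0.0
```

Emit:
apply_moves(
  series=[
    [0, 0, 0, 0, 0, 0, -1],
    [0, 0, -0.3, 0, 0, 0, -1],
    [0, 0, -0.7, 0, 0, 0, -1],
    [0, 0, -0.9, 0, 0, 0, -1],
    [0, 0, -0.7, 0, 0, 0, -1],
  ],
)

```text
t: 3.95
position: [0.4832, 0.3283, 0.1221]
ee_rot: [3.142, -0.0, 2.027]
force: [1.0, 0.1, -1.2]
width: 0.0151
gripper_force: 30.0
```

```bash
python3 - <<'E'
from h import *
from workcell import bot
s=bot.observe();print(s["position"],s["ee_rot"],s["force"],s["width"],rel([.6332,.0123,.118],s["position"],s["ee_rot"][2]))
E
```

```text
[0.48316308 0.32832525 0.12210517] [ 3.14156752e+00 -4.82025753e-04  2.02677752e+00] [ 0.9798185   0.09155727 -1.1816441 ] 0.01512664032647951 [-8.74511336 -0.11130244  0.10262918]
```

Emit:
apply_moves(
  series=[
    [-0.5, 0, 0, 0, 0, 0, -1],
    [-1, 0, 0, 0, 0, 0, -1],
    [-1, 0, 0, 0, 0, 0, -1],
    [-1, 0, 0, 0, 0, 0, -1],
    [-1, 0, 0, 0, 0, 0, -1],
  ],
)

```text
t: 4.37
position: [0.5631, 0.1646, 0.1204]
ee_rot: [3.141, 0.0, 2.027]
force: [1.2, -0.3, -2.5]
width: 0.0154
gripper_force: 30.0
```

Emit:
apply_moves(
  series=[
    [-1, 0, 0, 0, 0, 0, -1],
    [-1, -0.1, 0, 0, 0, 0, -1],
    [-1, 0, 0, 0, 0, 0, -1],
    [-0.9, 0, 0, 0, 0, 0, -1],
    [-0.3, 0, 0, 0, 0, 0, -1],
  ],
)

```text
t: 4.78
position: [0.6345, 0.0073, 0.1198]
ee_rot: [-3.141, 0.002, 2.02]
force: [-0.2, -0.9, -2.5]
width: 0.0153
gripper_force: 30.0
```

Emit:
apply_moves(
  series=[
    [0, 0, 0.3, 0, 0, 0, -1],
    [0, 0, 0.3, 0, 0, 0, -1],
    [0, 0, 0, 0, 0, 0, -1],
    [0, 0, 0, 0, 0, 0, -1],
    [0, 0, 0, 0, 0, 0, -1],
  ],
)

```text
t: 5.2
position: [0.6326, 0.0152, 0.0957]
ee_rot: [-3.142, -0.001, 2.028]
force: [1.4, 0.1, -1.9]
width: 0.0151
gripper_force: 30.0
```

```bash
python3 - <<'E'
from h import *
from workcell import bot
for n in("top","scene"):
    c=bot.camera(n);np.savez(n+"2.npz",**c)
s=bot.observe();print(s["position"],s["ee_rot"],s["force"],s["width"],rel([.6332,.0123,.032],s["position"],s["ee_rot"][2]))
f=np.load("scene2.npz");g=np.load("top2.npz")
a=cv2.resize(f["frame"][130:250,150:310,::-1],(640,480),interpolation=cv2.INTER_CUBIC)
cv2.imwrite("pics/s2.png",a)
R=np.array(f["R"]);P=np.array([.6332,.0123,s["position"][2]-.0145]);P[:2]=s["position"][:2]
for dz in(.01,.04):
    p=R@(P+[0,0,dz])+f["t"];u=np.array([f["fx"]*p[0]/p[2]+f["cx"],f["fy"]*p[1]/p[2]+f["cy"]]);print((u-[150,130])*4+1.5)
E
```

```text
[0.63304584 0.01467887 0.09598045] [3.14104047e+00 6.66363241e-05 2.02730928e+00] [ 0.27928826 -0.74041694 -1.588926  ] 0.015241281686011252 [-0.0550805  -0.0227571   1.59951122]
[381.95803407 238.29115886]
[382.20918564 205.69682278]
```

View pics/s2.png

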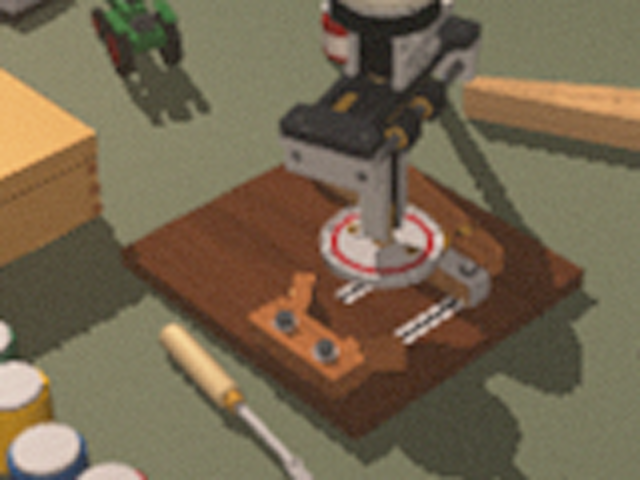

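The plate hangs level. Its disc centre is at (383,238) against a predicted (382,238), so it is centred under the TCP. I'll cross-check the jig fit in this view before descending.

```bash
python3 - <<'E'
from h import *
f=np.load("scene2.npz");R=np.array(f["R"]);q=np.array([.5875,.0071,.1137])
for n,j,z in[("TL",(.14,.075),.018),("TR",(.14,-.2),.018),("BL",(-.11,.075),.018),("vL0",(.0676,.0432),.04),("vR0",(.0683,-.042),.04),("knob",(-.018,0),.059)]:
    p=R@np.array([*tow(q,j),z])+f["t"];u=np.array([f["fx"]*p[0]/p[2]+f["cx"],f["fy"]*p[1]/p[2]+f["cy"]]);print(n,((u-[150,130])*4+1.5).round(1))
E
```

```text
TL [355.9 423.4]
TR [121.4 245.7]
BL [587.4 268.9]
vL0 [398.8 331.1]
vR0 [320.2 277.4]
knob [439.9 234.7]
```

Emit:
apply_moves(
  series=[
    [-0.05, 0, 0.4, 0, 0, 0, -1],
    [0, 0, 0.5, 0, 0, 0, -1],
    [0, 0, 0.4, 0, 0, 0, -1],
    [0, 0, 0.2, 0, 0, 0, -1],
    [0, 0, 0, 0, 0, 0, -1],
  ],
)

```text
t: 5.72
position: [0.6332, 0.0122, 0.0344]
ee_rot: [-3.14, -0.001, 2.027]
force: [0.6, -0.6, -1.7]
width: 0.0154
gripper_force: 30.0
```

Emit:
apply_moves(
  series=[
    [0, 0, 0.04, 0, 0, 0, -1],
    [0, 0, 0.04, 0, 0, 0, -1],
    [0, 0, 0, 0, 0, 0, -1],
    [0, 0, 0, 0, 0, 0, -1],
    [0, 0, 0, 0, 0, 0, -1],
  ],
)

```text
t: 6.13
position: [0.6342, 0.012, 0.0328]
ee_rot: [3.141, 0.0, 2.026]
force: [-0.4, 0.4, 1.6]
width: 0.0153
gripper_force: 30.0
```

```bash
python3 - <<'E'
from h import *
from workcell import bot
s=bot.observe();print(s["position"],s["force"],rel([.6332,.0123,.032],s["position"],s["ee_rot"][2]))
E
```

```text
[0.6341524  0.01195433 0.03279159] [-0.38574481  0.3896188   1.56729828] [ 0.01822924 -0.0175865   0.01978984]
```

Emit:
apply_moves(
  series=[
    [0, 0, 0, 0, 0, 0, 0.06],
    [0, 0, 0, 0, 0, 0, 0.06],
    [0, 0, 0, 0, 0, 0, 0.06],
    [0, 0, 0, 0, 0, 0, 0.06],
    [0, 0, -0.3, 0, 0, 0, 0.06],
  ],
)

```text
t: 6.55
position: [0.6327, 0.0119, 0.0428]
ee_rot: [-3.139, -0.001, 2.026]
force: [-0.4, -0.8, 0.3]
width: 0.0451
gripper_force: 0.0
```

Emit:
apply_moves(
  series=[
    [0, 0, -0.6, 0, 0, 0, 0.06],
    [0, 0, -0.9, 0, 0, 0, 0.06],
    [0, 0, -0.9, 0, 0, 0, 0.06],
    [-0.5, 0, -0.2, 0, 0, 1, -1],
    [-1, 0, 0, 0, 0, 1, -1],
  ],
)

```text
t: 6.97
position: [0.659, -0.0384, 0.1535]
ee_rot: [3.136, 0.0, 1.89]
force: [0.9, 0.4, 0.1]
width: 0.0399
gripper_force: 0.0
```

Emit:
apply_moves(
  series=[
    [-1, 0, 0, 0, 0, 1, -1],
    [-1, 0, 0, 0, 0, 1, -1],
    [-1, 0, 0, 0, 0, 0.9, -1],
    [0, 0, 0, 0, 0, 0, -1],
    [0, 0, 0, 0, 0, 0, -1],
  ],
)

```text
t: 7.38
position: [0.6867, -0.162, 0.1487]
ee_rot: [3.142, 0.0, 1.68]
force: [1.0, 0.5, 0.8]
width: 0.0066
gripper_force: 0.0
```

```bash
python3 - <<'E'
from h import *
from workcell import bot
c=bot.camera("top");np.savez("top3.npz",**c)
s=bot.observe();q=np.array([.5875,.0071,.1137])
print(s["position"],s["ee_rot"],s["width"],s["force"],"jig",toj(q,s["position"]),rel([*tow(q,(-.052,-.205)),.032],s["position"],s["ee_rot"][2]))
cv2.imwrite("pics/t3.png",cv2.resize(c["frame"][122:222,218:368,::-1],(750,500),interpolation=cv2.INTER_CUBIC))
p=ray(c,(370,237),.05);print("paint",p,toj(q,p))
E
```

```text
[ 0.6868298  -0.15953071  0.14881821] [ 3.14128415e+00 -5.15546854e-04  1.68343491e+00] 0.002575908154264941 [ 0.14791122  0.70198313 -0.46123463] jig [ 0.07978332 -0.17682427] [-0.70788975 -3.29383356  2.92045527]
paint [ 0.41022475 -0.32698433  0.05      ] [-0.2140342  -0.31181439]
```

View pics/t3.png

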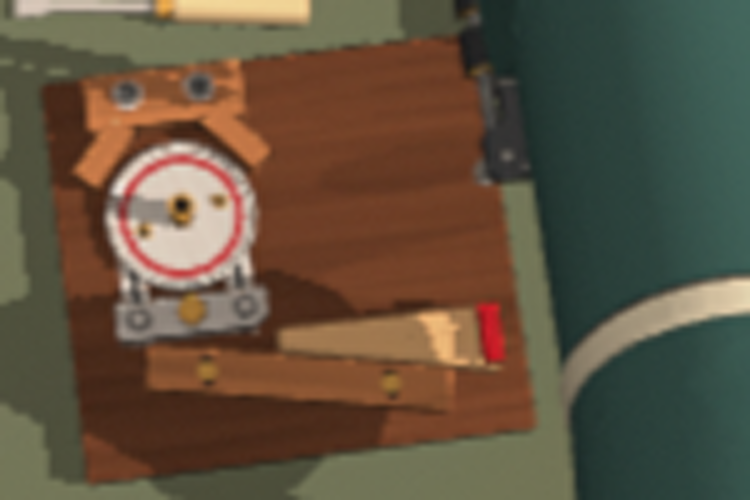

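The top view shows the plate flat between the vee and the bar at (182,212). The wedge has not moved, with its crimson end at (490,333). Next I'll move behind the wedge end.

Emit:
apply_moves(
  series=[
    [-0.85, -0.5, 0, 0, 0, 0, -1],
    [0, -0.9, 0, 0, 0, 0, -1],
    [0, -0.9, 0, 0, 0, 0, -1],
    [0, -0.9, 0.3, 0, 0, 0, -1],
    [0, -0.1, 0.7, 0, 0, 0, -1],
  ],
)

```text
t: 7.85
position: [0.5567, -0.2085, 0.1114]
ee_rot: [3.139, 0.003, 1.684]
force: [0.7, -1.7, -1.5]
width: 0.0006
gripper_force: 0.0
```

Emit:
apply_moves(
  series=[
    [0, 0, 0.8, 0, 0, 0, -1],
    [0, 0, 0.8, 0, 0, 0, -1],
    [0, 0, 0.4, 0, 0, 0, -1],
    [0, 0, 0.1, 0, 0, 0, -1],
    [0, 0, 0, 0, 0, 0, -1],
  ],
)

```text
t: 8.27
position: [0.5594, -0.2064, 0.024]
ee_rot: [-3.141, -0.001, 1.686]
force: [0.6, 0.5, 0.1]
width: 0.0001
gripper_force: 0.0
```

```bash
cat > st.py <<'E'
from h import *
from workcell import bot
s=bot.observe();q=np.array([.5875,.0071,.1137]);F=s["force"]
print(s["t"],"z",s["position"][2].round(4),"yaw",s["ee_rot"][2].round(4),"jig mm",(toj(q,s["position"])*1e3).round(1),"F jig",toj([0,0,.1137],F).round(2),F[2].round(2),s["moment"].round(2))
E
python3 st.py
```

```text
8.2667 z 0.024 yaw 1.6862 jig mm [ -52.1 -209. ] F jig [0.65 0.48] 0.14 [-0.   -0.09 -0.07]
```

Emit:
apply_moves(
  series=[
    [0.1, 0, 0, 0, 0, 0, -1],
    [0.1, 0, 0, 0, 0, 0, -1],
    [0.1, 0, 0, 0, 0, 0, -1],
    [0.1, 0, 0, 0, 0, 0, -1],
    [0.1, 0, 0, 0, 0, 0, -1],
  ],
)

```text
t: 8.68
position: [0.5576, -0.1876, 0.0249]
ee_rot: [3.141, 0.0, 1.684]
force: [-0.2, -0.0, 0.3]
width: 0.0005
gripper_force: 0.1
```

Emit:
apply_moves(
  series=[
    [0.1, 0.02, 0, 0, 0, 0, -1],
    [0.1, 0.02, 0, 0, 0, 0, -1],
    [0.1, 0.02, 0, 0, 0, 0, -1],
    [0.1, 0.02, 0, 0, 0, 0, -1],
    [0.1, 0.02, 0, 0, 0, 0, -1],
  ],
)

```text
t: 9.1
position: [0.5591, -0.1673, 0.0242]
ee_rot: [-3.142, -0.0, 1.684]
force: [-0.6, -0.4, 0.4]
width: 0.0002
gripper_force: 0.2
```

Emit:
apply_moves(
  series=[
    [0.1, 0.02, 0, 0, 0, 0, -1],
    [0.1, 0.02, 0, 0, 0, 0, -1],
    [0.1, 0.02, 0, 0, 0, 0, -1],
    [0.1, 0.02, 0, 0, 0, 0, -1],
    [0.1, 0.02, 0, 0, 0, 0, -1],
  ],
)

```text
t: 9.52
position: [0.5607, -0.1471, 0.0242]
ee_rot: [-3.141, 0.0, 1.684]
force: [-0.0, -1.4, -0.2]
width: 0.0005
gripper_force: 1.1
```

```bash
python3 st.py
```

```text
9.5167 z 0.0242 yaw 1.6841 jig mm [ -44.1 -150.1] F jig [-0.16 -1.37] -0.17 [-0.57  0.08  0.03]
```

Emit:
apply_moves(
  series=[
    [0.08, 0.016, 0, 0, 0, 0, -1],
    [0.08, 0.016, 0, 0, 0, 0, -1],
    [0.08, 0.016, 0, 0, 0, 0, -1],
    [0.08, 0.016, 0, 0, 0, 0, -1],
    [0.08, 0.016, 0, 0, 0, 0, -1],
  ],
)

```text
t: 9.93
position: [0.562, -0.131, 0.0242]
ee_rot: [-3.141, -0.0, 1.684]
force: [-1.1, -1.5, -0.8]
width: 0.0001
gripper_force: 1.0
```

Emit:
apply_moves(
  series=[
    [0.05, 0.01, 0, 0, 0, 0, -1],
    [0.05, 0.01, 0, 0, 0, 0, -1],
    [0.05, 0.01, 0, 0, 0, 0, -1],
    [0.05, 0.01, 0, 0, 0, 0, -1],
    [0.05, 0.01, 0, 0, 0, 0, -1],
  ],
)

```text
t: 10.35
position: [0.5629, -0.1208, 0.0242]
ee_rot: [-3.141, -0.0, 1.684]
force: [-0.3, -2.0, -0.8]
width: 0.0001
gripper_force: 0.9
```

```bash
python3 - <<'E'
exec(open("st.py").read())
c=bot.camera("top")
cv2.imwrite("pics/t4.png",cv2.resize(c["frame"][122:222,218:368,::-1],(750,500),interpolation=cv2.INTER_CUBIC))
E
```

```text
10.35 z 0.0242 yaw 1.684 jig mm [ -38.9 -124.3] F jig [-0.5  -1.97] -0.8 [-0.53  0.12  0.06]
```

View pics/t4.png

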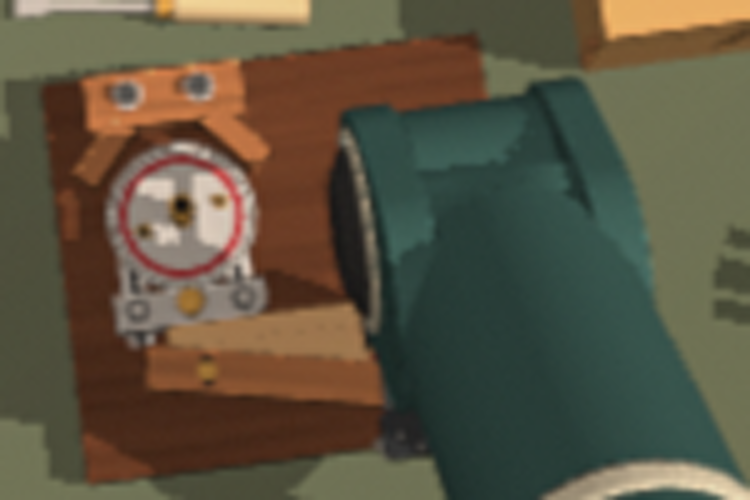

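The bar has moved forward to (190,303), with the wedge behind it and the plate not yet home. I'll continue in finer steps.

Emit:
apply_moves(
  series=[
    [0.03, 0.006, 0, 0, 0, 0, -1],
    [0.03, 0.006, 0, 0, 0, 0, -1],
    [0.03, 0.006, 0, 0, 0, 0, -1],
    [0.03, 0.006, 0, 0, 0, 0, -1],
    [0.03, 0.006, 0, 0, 0, 0, -1],
  ],
)

```text
t: 10.82
position: [0.5635, -0.1148, 0.0242]
ee_rot: [-3.142, -0.0, 1.684]
force: [-0.3, -2.3, 0.5]
width: 0.0009
gripper_force: 1.0
```

Emit:
apply_moves(
  series=[
    [0.03, 0.006, 0, 0, 0, 0, -1],
    [0.03, 0.006, 0, 0, 0, 0, -1],
    [0.03, 0.006, 0, 0, 0, 0, -1],
    [0.03, 0.006, 0, 0, 0, 0, -1],
    [0.03, 0.006, 0, 0, 0, 0, -1],
  ],
)

```text
t: 11.23
position: [0.5639, -0.1088, 0.0242]
ee_rot: [-3.141, 0.0, 1.684]
force: [-1.4, -2.6, 0.1]
width: 0.0006
gripper_force: 1.4
```

Emit:
apply_moves(
  series=[
    [0.03, 0.006, 0, 0, 0, 0, -1],
    [0.03, 0.006, 0, 0, 0, 0, -1],
    [0.03, 0.006, 0, 0, 0, 0, -1],
    [0.03, 0.006, 0, 0, 0, 0, -1],
    [0.03, 0.006, 0, 0, 0, 0, -1],
  ],
)

```text
t: 11.65
position: [0.5645, -0.1026, 0.0242]
ee_rot: [-3.141, -0.0, 1.684]
force: [-1.2, -2.2, 1.3]
width: 0.0005
gripper_force: 1.3
```

Emit:
apply_moves(
  series=[
    [0.02, 0.004, 0, 0, 0, 0, -1],
    [0.02, 0.004, 0, 0, 0, 0, -1],
    [0.02, 0.004, 0, 0, 0, 0, -1],
    [0.02, 0.004, 0, 0, 0, 0, -1],
    [0.02, 0.004, 0, 0, 0, 0, -1],
  ],
)

```text
t: 12.07
position: [0.5648, -0.0986, 0.0242]
ee_rot: [-3.142, -0.0, 1.684]
force: [-1.1, -3.2, 0.3]
width: 0.0004
gripper_force: 1.3
```

Emit:
apply_moves(
  series=[
    [0.03, 0.006, 0, 0, 0, 0, -1],
    [0.03, 0.006, 0, 0, 0, 0, -1],
    [0.03, 0.006, 0, 0, 0, 0, -1],
    [0.03, 0.006, 0, 0, 0, 0, -1],
    [0.03, 0.006, 0, 0, 0, 0, -1],
  ],
)

```text
t: 12.48
position: [0.5653, -0.0924, 0.0242]
ee_rot: [-3.142, -0.0, 1.684]
force: [-1.6, -3.1, 0.1]
width: 0.0008
gripper_force: 1.2
```

Emit:
apply_moves(
  series=[
    [0.02, 0.004, 0, 0, 0, 0, -1],
    [0.02, 0.004, 0, 0, 0, 0, -1],
    [0.02, 0.004, 0, 0, 0, 0, -1],
    [0.02, 0.004, 0, 0, 0, 0, -1],
    [0.02, 0.004, 0, 0, 0, 0, -1],
  ],
)

```text
t: 12.9
position: [0.5657, -0.0884, 0.0242]
ee_rot: [-3.142, -0.0, 1.684]
force: [-1.6, -2.1, -0.7]
width: 0.0006
gripper_force: 1.2
```

Emit:
apply_moves(
  series=[
    [0.03, 0.006, 0, 0, 0, 0, -1],
    [0.03, 0.006, 0, 0, 0, 0, -1],
    [0.03, 0.006, 0, 0, 0, 0, -1],
    [0.03, 0.006, 0, 0, 0, 0, -1],
    [0.03, 0.006, 0, 0, 0, 0, -1],
  ],
)

```text
t: 13.32
position: [0.5662, -0.0822, 0.0242]
ee_rot: [-3.142, -0.0, 1.684]
force: [-0.8, -1.8, 0.1]
width: 0.0004
gripper_force: 1.2
```

```bash
python3 - <<'E'
exec(open("st.py").read())
c=bot.camera("top")
cv2.imwrite("pics/t5.png",cv2.resize(c["frame"][122:222,218:368,::-1],(750,500),interpolation=cv2.INTER_CUBIC))
E
```

```text
13.3167 z 0.0242 yaw 1.6841 jig mm [-31.3 -86.3] F jig [-1.04 -1.67] 0.09 [-0.6   0.21 -0.02]
```

View pics/t5.png

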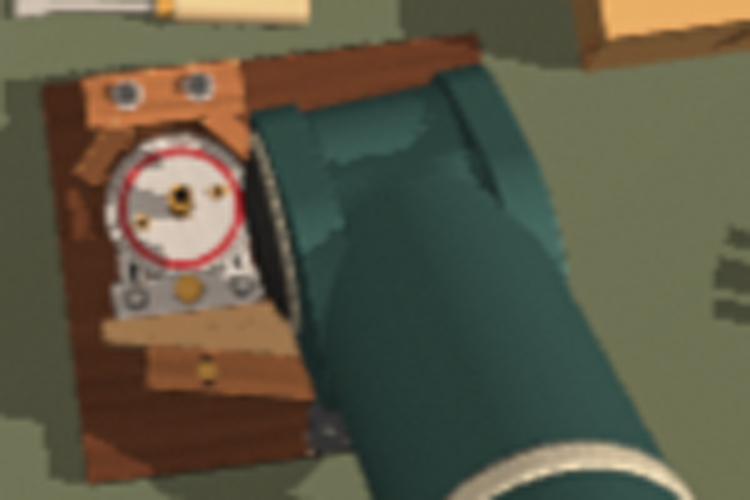

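The bar is now pushing the plate, which is at (181,203), 9 px towards the vee and nearly home. I'll take small steps and watch the force.

Emit:
apply_moves(
  series=[
    [0.02, 0.004, 0, 0, 0, 0, -1],
    [0.02, 0.004, 0, 0, 0, 0, -1],
    [0.02, 0.004, 0, 0, 0, 0, -1],
    [0.02, 0.004, 0, 0, 0, 0, -1],
    [0.02, 0.004, 0, 0, 0, 0, -1],
  ],
)

```text
t: 13.78
position: [0.5665, -0.0783, 0.0242]
ee_rot: [-3.141, -0.0, 1.684]
force: [-0.2, -2.4, -1.0]
width: 0.0002
gripper_force: 1.2
```

Emit:
apply_moves(
  series=[
    [0.015, 0.003, 0, 0, 0, 0, -1],
    [0.015, 0.003, 0, 0, 0, 0, -1],
    [0.015, 0.003, 0, 0, 0, 0, -1],
    [0.015, 0.003, 0, 0, 0, 0, -1],
    [0.015, 0.003, 0, 0, 0, 0, -1],
  ],
)

```text
t: 14.2
position: [0.5668, -0.0752, 0.0242]
ee_rot: [-3.142, -0.0, 1.684]
force: [-2.1, -1.4, -0.5]
width: 0.0005
gripper_force: 1.2
```

Emit:
apply_moves(
  series=[
    [0.02, 0.004, 0, 0, 0, 0, -1],
    [0.02, 0.004, 0, 0, 0, 0, -1],
    [0.02, 0.004, 0, 0, 0, 0, -1],
    [0.02, 0.004, 0, 0, 0, 0, -1],
    [0.02, 0.004, 0, 0, 0, 0, -1],
  ],
)

```text
t: 14.62
position: [0.5671, -0.0712, 0.0242]
ee_rot: [-3.141, 0.0, 1.684]
force: [-0.6, -3.7, -0.1]
width: 0.0006
gripper_force: 2.0
```

Emit:
apply_moves(
  series=[
    [0.015, 0.003, 0, 0, 0, 0, -1],
    [0.015, 0.003, 0, 0, 0, 0, -1],
    [0.015, 0.003, 0, 0, 0, 0, -1],
    [0.015, 0.003, 0, 0, 0, 0, -1],
    [0.015, 0.003, 0, 0, 0, 0, -1],
  ],
)

```text
t: 15.03
position: [0.5674, -0.0682, 0.0242]
ee_rot: [-3.141, -0.0, 1.684]
force: [-0.5, -4.7, 0.3]
width: 0.0002
gripper_force: 2.0
```

Emit:
apply_moves(
  series=[
    [0.015, 0.003, 0, 0, 0, 0, -1],
    [0.015, 0.003, 0, 0, 0, 0, -1],
    [0.015, 0.003, 0, 0, 0, 0, -1],
    [0.015, 0.003, 0, 0, 0, 0, -1],
    [0.015, 0.003, 0, 0, 0, 0, -1],
  ],
)

```text
t: 15.45
position: [0.5677, -0.065, 0.0242]
ee_rot: [-3.142, -0.0, 1.684]
force: [-2.3, -3.9, 0.0]
width: 0.0005
gripper_force: 2.0
```

Emit:
apply_moves(
  series=[
    [0.015, 0.003, 0, 0, 0, 0, -1],
    [0.015, 0.003, 0, 0, 0, 0, -1],
    [0.015, 0.003, 0, 0, 0, 0, -1],
    [0.015, 0.003, 0, 0, 0, 0, -1],
    [0.015, 0.003, 0, 0, 0, 0, -1],
  ],
)

```text
t: 15.87
position: [0.5679, -0.062, 0.0242]
ee_rot: [-3.142, -0.0, 1.684]
force: [-1.9, -4.4, 0.5]
width: 0.0004
gripper_force: 2.0
```

Emit:
apply_moves(
  series=[
    [0.015, 0.003, 0, 0, 0, 0, -1],
    [0.015, 0.003, 0, 0, 0, 0, -1],
    [0.015, 0.003, 0, 0, 0, 0, -1],
    [0.015, 0.003, 0, 0, 0, 0, -1],
    [0.015, 0.003, 0, 0, 0, 0, -1],
  ],
)

```text
t: 16.28
position: [0.568, -0.0602, 0.0242]
ee_rot: [-3.141, 0.001, 1.683]
force: [-2.5, -11.3, 1.7]
width: 0.0005
gripper_force: 5.9
```

Emit:
apply_moves(
  series=[
    [0.012, 0.002, 0, 0, 0, 0, -1],
    [0, 0, 0, 0, 0, 0, -1],
    [0, 0, 0, 0, 0, 0, -1],
    [0, 0, 0, 0, 0, 0, -1],
    [0, 0, 0, 0, 0, 0, -1],
  ],
)

```text
t: 16.7
position: [0.568, -0.0601, 0.0242]
ee_rot: [-3.141, 0.002, 1.683]
force: [-3.1, -12.0, 2.1]
width: 0.0008
gripper_force: 5.7
```

```bash
python3 st.py
```

```text
16.7 z 0.0242 yaw 1.683 jig mm [-27.  -64.5] F jig [ -4.46 -11.52] 2.13 [-2.7   0.6   0.14]
```

Emit:
apply_moves(
  series=[
    [0.015, 0.002, 0, 0, 0, 0, -1],
    [0, 0, 0, 0, 0, 0, -1],
    [0, 0, 0, 0, 0, 0, -1],
    [0, 0, 0, 0, 0, 0, -1],
    [0, 0, 0, 0, 0, 0, -1],
  ],
)

```text
t: 17.12
position: [0.568, -0.0599, 0.0242]
ee_rot: [-3.141, 0.002, 1.683]
force: [-2.5, -13.3, 1.7]
width: 0.0004
gripper_force: 6.6
```

```bash
python3 st.py
```

```text
17.1167 z 0.0242 yaw 1.6826 jig mm [-27.  -64.3] F jig [ -4.02 -12.91] 1.73 [-3.13  0.58  0.12]
```

The push is 12.9 N, in the middle of the 10–16 N range. Backing off straight, then lifting clear.

Emit:
apply_moves(
  series=[
    [-0.05, 0, 0, 0, 0, 0, -1],
    [-0.2, 0, 0, 0, 0, 0, -1],
    [-0.4, 0, 0, 0, 0, 0, -1],
    [-0.6, -0.1, 0, 0, 0, 0, -1],
    [-0.4, 0, -0.4, 0, 0, 0, -1],
  ],
)

```text
t: 17.53
position: [0.5702, -0.1254, 0.0382]
ee_rot: [-3.139, -0.001, 1.684]
force: [-0.6, -0.7, -1.1]
width: 0.0005
gripper_force: 0.0
```

Emit:
apply_moves(
  series=[
    [-0.3, 0, -1, 0, 0, 0, -1],
    [-1, 0, -1, 0, 0, 0, -1],
    [-1, 0, -1, 0, 0, 0, -1],
    [-1, 0, -0.5, 0, 0, 0, -1],
    [-1, 0, 0, 0, 0, 0, -1],
  ],
)

```text
t: 17.95
position: [0.5907, -0.2725, 0.1628]
ee_rot: [3.135, 0.003, 1.686]
force: [1.0, -0.2, 0.4]
width: 0.0008
gripper_force: 0.0
```

Emit:
apply_moves(
  series=[
    [-1, 0, 0, 0, 0, 0, -1],
    [-1, 0, 0, 0, 0, 0, -1],
    [-0.5, 0, 0, 0, 0, 0, -1],
    [0, 0, 0, 0, 0, 0, -1],
    [0, 0, 0, 0, 0, 0, -1],
  ],
)

```text
t: 18.37
position: [0.5997, -0.3713, 0.1571]
ee_rot: [3.141, -0.001, 1.683]
force: [0.2, 1.4, -0.5]
width: 0.0001
gripper_force: 0.0
```

```bash
python3 - <<'E'
exec(open("st.py").read())
c=bot.camera("top")
cv2.imwrite("pics/t6.png",cv2.resize(c["frame"][122:222,218:368,::-1],(750,500),interpolation=cv2.INTER_CUBIC))
E
```

```text
18.3667 z 0.1571 yaw 1.6827 jig mm [ -30.8 -377.4] F jig [0.35 1.33] -0.47 [-0.   -0.06 -0.01]
```

View pics/t6.png

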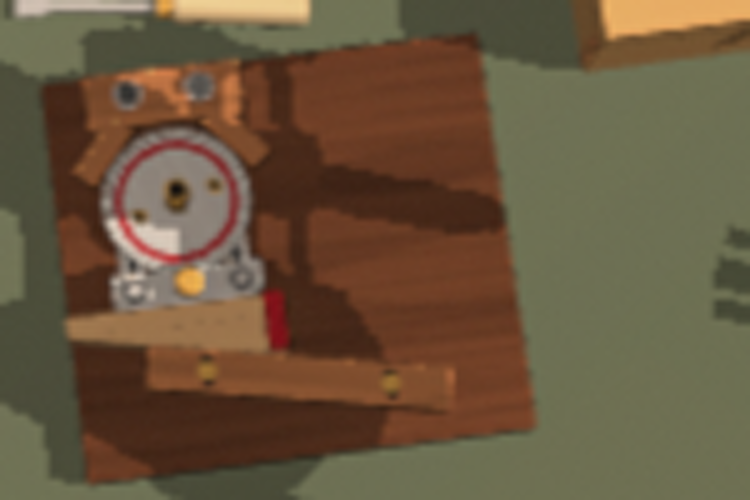

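The plate sits in the vee at (177,193), the bar bears on its rim, and the wedge is jammed between bar and ramp with its crimson end at (277,320). The robot is clear of everything, so I'm handing in.

```bash
python3 -c "
from workcell import bot
print(bot.hand_in())"
```

```text
the job is handed in; nothing more can be done
None
```

The job is handed in, with no verdict returned: the plate lies flat in the vee, the bar was jammed against it with a wedge push of about 13 N, and the robot is clear of everything.

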